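# Run the touch mixer with the tall tube

## Robot

A 6-joint arm with a two-finger parallel gripper is mounted at the origin on the work surface. World frame = base frame: x ahead of the robot, y to its left, z up, the work surface at z = 0. Lengths are in m, angles in rad, forces in N, time in s.
With the tool pointing down it reaches from about 0.225 to 0.875 m from the base axis. Payload 3.4 kg.
Tool frame: the origin (TCP) lies at the very end of the fingers, on their centre line; the grasp point (between the pads) lies 19 mm behind it; z points along the fingers, y is the direction in which the jaws open and shut (so a half turn about z gives the same grasp; the last joint's range is limited). The gripper opens to 85 mm and grips with 20 to 120 N. Pads are 22 mm wide; open, the fingers measure 114 mm over their backs; the gripper's body (76 mm by 85 mm) begins 54 mm behind the grasp point. The pads swing forward as they close: fully open they stand 13 mm farther back than shut.
Start: joints at [-1.271, 0.276, 1.505, -0, 1.361, -0.121], TCP at [0.235, -0.525, 0.211] pointing down, gripper open.
Joint ranges: [-2.89, 2.89], [-0.75, 2.08], [0.22, 2.7], [-1.18, 4.32], [0.11, 2.71], [-2.7, 2.7]. Speed limits (rad/s): [2.57, 2.57, 3.14, 3.14, 3.14, 3.14].

## Interface

Orientations are given as a unit quaternion [x, y, z, w].
In Python, from rig import bot, viewer gives the robot as it stands. The module is installed in compiled form; this text tells all that it offers.
- The arm moves only by the tool arm_command, never from a script. Its argument "increments" is a list of rows, each a list of 5 numbers: the shift along the tool's x, y, z scaled (see below), then the turn about the tool's z scaled (see below), then the opening, from -1 (shut) to 1 (fully open). In form: [[tx, ty, tz, spin, fingers], ...]. A call has 1 to 20 rows; each row is the pose to reach, as a shift and turn from the pose commanded when the call began, along the tool's axes at that moment; what a row does not reach only later rows make up. The controller multiplies each number of a shift by 0.2 m and each number of a turn by 60 degrees. A row lasts 1/8 s, in which the tool goes at most 62.5 mm and 10.7 degrees, less where a joint would pass 70% of its speed; a pose out of reach is approached as far as the arm can. A call with a number of a shift or a turn outside -1 to 1 is refused whole. A call with a gripper value outside its range is refused whole. The fingers move at their own pace and stop on an object; "newtons" is the grip in N (left out, the last holds). Time passes only in rows, so rows that repeat a pose let the fingers close. It gives the time, the measured TCP pose, the force and the opening at its end, in the units of the state.
- bot.read_state(): the state, without advancing time (a new reading comes with each control period).
- viewer.capture(name): name is "scene" or "top" or "wrist"; returns a dict with "img" (400x640x3 uint8, red, green, blue), "intrinsics" (3x3 intrinsics, pixels), "distortion" ([k1, k2, p1, p2, k3] as OpenCV has them; the pictures are not rectified), "origin" and "rotation" of the camera in the world; the wrist camera has in their place "tool_from_camera" (4x4, takes a point from camera to tool coordinates, whose origin is the TCP and whose axes are the flange's). Camera axes: x right, y down, z forward; pixel columns grow to the right and rows downward; lengths in m; the calibration is good to about 2 mm. A picture is of the moment at which its call begins: read the wrist's pose just before it. There is no depth.
- bot.close_job(): hands the job in, once; it reports no verdict.
Trained networks look in the newest picture that a camera, given by its name, has taken for a name from the list of things; names that differ only in an ending like _2 or _b are one class to them, and where a whole thing is asked for, a point or a joint stands for the part that bears it (a point fixed in the world has none). Each returns a list of dicts, best first, with "p" (0 to 1); they miss things now and then, are a little off and sometimes report something else, mostly with a low value. They report only what shows in the picture. A call takes as long as a camera call.
- viewer.silhouettes(camera, label): "mask" (400x640 bool, what is visible of it) and "centre" ([column, row] in pixels, amid what is visible of it).
- viewer.pinpoint(camera, label): "centre" ([column, row] in pixels: a listed point, or the origin of a listed thing).
The state is a dict: "time": time; "q": joint angles; "joint_vel": joint speeds; "effort": joint torques, N m; "position": TCP position; "ee_rot": TCP orientation; "ft_force": force on the tool from outside, world axes, zero at the start; "torque": the same for the moment, N m; "opening": finger opening in m.
Only numpy, scipy, OpenCV 4.12 (cv2) and the standard library are available. Lean on these libraries where they do the work, as an engineer would, in place of code of your own. Each camera call takes 0.05 s, during which the arm holds its last target. There are 200 camera calls.

## Task

Take the tall capped tube out of the rack, gripping its thin wall gently (no more than about 45 N), stand it upright in the rubber cup on top of the bench mixer and push the spring-loaded cup halfway down, 6 mm of its 12 mm give or take 2 mm, and never right down to its stop. Keep it pressed there steadily for at least three seconds and finish still gripping the tube and pressing: do not let go or lift off at the end. Leave the short tubes and everything else on the bench where they stand.

Things in the scene. Friction and masses are not known exactly. Their poses are not given: they have to be found in the camera images.
- tall_tube_center (a point): centre (half-way up, on the axis) of the tall tube, the one to use: a clear, thin-walled laboratory tube with a paper band and a white screw cap, 118 mm tall in all; body 29 mm in diameter, cap 33 mm in diameter and 14 mm high at the top; the lowest 13 mm taper to a flat foot 16 mm wide. About 60 g. It stands upright in one of the rack's three holes, any of them. z axis points up along the tube. A squeeze of more than about 45 N on a finger crushes it
- tall_tube_foot (a point): centre of the underside of the tall tube's foot, 59 mm below its centre
- short_tube_a_center (a point): centre of a short tube like the tall one but 76 mm tall, in another hole of the rack; leave it
- short_tube_b_center (a point): centre of the other short tube, 76 mm tall, in the remaining hole; leave it
- rack: grey plastic tube rack fixed to the bench, 74 mm (x) by 206 mm (y) and 58 mm high: a base slab 10 mm thick on which the tubes stand, and a 12 mm plate with its top at 58 mm, open between the two. Three 33 mm holes in a row along its y axis, at -62, 0 and +62 mm. Origin: centre of its underside on the bench, z up. Each tube's upper part stands free above the plate, with room for fingers on the rack's +x and -x sides
- mixer: small white and grey bench mixer fixed to the bench, 150 mm (x) by 110 mm (y), its top at 70 mm, with a round black knob on its -x end. Origin: centre of its underside on the bench, z up. The rubber cup stands above the middle of its top
- cup_floor (a point): centre of the inner floor of the mixer's round dark rubber cup (moves down with it), 92 mm above the bench when not pressed. The cup's rim is 16 mm above this floor; the cup is 35 mm wide inside at the floor, 45 mm at the rim, and 53 mm outside; the tube's foot stands on this floor
- cup (a joint): how far the cup is pressed down, in m: 0 up and free, 0.012 at its stop. The spring starts to give at about 2 N and takes about 1 N more for each mm (about 8 N at 6 mm); let go, it comes back up. The tube's own weight does not press it down
- reagent: amber bottle 48 mm in diameter, 85 mm tall, near the rack's +x side; origin centre of its underside; leave it
- dish: glass dish with lid, 94 mm in diameter, 18 mm high, near the mixer's +x end; origin centre of its underside; leave it
- slide_box: grey slide box 87 by 97 mm, 33 mm high, near the mixer's -x end; origin centre of its underside; leave it
- beaker: empty glass beaker 60 mm in diameter, 70 mm tall, between the rack and the mixer; origin centre of its underside; leave it

How it is judged:
By the outcome, as a careful person would: the job done as asked, in the order asked, and still so for the second after the job is handed in, while the arm keeps its last pose, push and grip.
It also fails if it takes over 54 s, if anything falls off the work surface, if the arm or the gripper's body presses on something with over 40 N, if the wrist force passes 120 N, or if a joint passes its speed limit or range.

## Working session

There is one attempt and no reset: what is moved stays moved. The work goes in short steps, Python scripts to look and compute and a tool call to move; the robot and the scene stay as the last step left them, time stands still between calls to the robot, and variables do not carry over. Pictures are saved under pics/ and viewed, about 8 in all and at most 12, crops included, and the job is handed in when it is done.

Besides the shell and the picture viewer there is one more tool, called after ">>>" as a command line: name --pt "numbers of a row" for each row, then --argument value for the rest. arm_command: Moves the arm, as the interface text tells. Shifts and turns lie within -1 to 1; 1 stands for 0.2 m of shift or 60 degrees of turn. Its arguments: {"type":"object","properties":{"increments":{"type":"array"},"newtons":{"type":"number"}},"required":["increments"]}

```bash
mkdir -p pics; cat > h.py <<'E'
import numpy as np, cv2
from rig import bot, viewer
from scipy.spatial.transform import Rotation as R
def cam(name):
    s=bot.read_state(); c=viewer.capture(name)
    if 'tool_from_camera' in c:
        T=np.array(c['tool_from_camera']); W=R.from_quat(s['ee_rot']).as_matrix()
        c['rotation']=W@T[:3,:3]; c['origin']=np.array(s['position'])+W@T[:3,3]
    c['K']=np.array(c['intrinsics'],float); c['D']=np.array(c['distortion'],float)
    return c
def ray(c,px):
    u=cv2.undistortPoints(np.array([[px]],float),c['K'],c['D'])[0,0]
    d=np.array(c['rotation'])@np.array([u[0],u[1],1]); return np.array(c['origin']),d/np.linalg.norm(d)
def atz(c,px,z):
    o,d=ray(c,px); return o+d*(z-o[2])/d[2]
def tri(rays):
    A=0;b=0
    for o,d in rays:
        P=np.eye(3)-np.outer(d,d); A=A+P; b=b+P@o
    x=np.linalg.solve(A,b); return x,[np.linalg.norm((np.eye(3)-np.outer(d,d))@(x-o)) for o,d in rays]
def proj(c,X):
    Rm=np.array(c['rotation']).T; r=cv2.Rodrigues(Rm)[0]; t=-Rm@np.array(c['origin'])
    return cv2.projectPoints(np.array(X,float).reshape(-1,3),r,t,c['K'],c['D'])[0][:,0]
def save(c,n): cv2.imwrite('pics/'+n,c['img'][:,:,::-1])
E
python3 - <<'E'
from h import *
np.set_printoptions(precision=4,suppress=True)
Z={'tall_tube_center':.069,'tall_tube_foot':.01,'short_tube_a_center':.048,'cup_floor':.092,'rack':0,'mixer':0,'reagent':0,'dish':0,'slide_box':0,'beaker':0}
cs={n:cam(n) for n in('scene','top')}
for n in cs: save(cs[n],n+'.png'); print(n,np.array(cs[n]['origin']))
for l in Z:
    rs=[]
    for n in cs:
        for k in viewer.pinpoint(n,l)[:3]:
            print(l,n,round(k['p'],2),np.array(k['centre']),atz(cs[n],k['centre'],Z[l])[:2])
img=np.hstack([cs['scene']['img'],cs['top']['img']]);
s=bot.read_state();print(s['ee_rot'],s['opening'],s['time'],s['ft_force'])
E
```

```text
scene [0.8914 0.555  0.6109]
top [ 0.3936 -0.0045  0.8834]Traceback (most recent call last):
  File "<stdin>", line 10, in <module>
  File "h.py", line 15, in atz
    o,d=ray(c,px); return o+d*(z-o[2])/d[2]
        ~~~^^^^^^
  File "h.py", line 13, in ray
    d=np.array(c['rotation'])@np.array([u[0],u[1],1]); return np.array(c['origin']),d/np.linalg.norm(d)
      ~~~~~~~~~~~~~~~~~~~~~~~^~~~~~~~~~~~~~~~~~~~~~~~
ValueError: matmul: Input operand 1 has a mismatch in its core dimension 0, with gufunc signature (n?,k),(k,m?)->(n?,m?) (size 3 is different from 4)
```

View pics/scene.png

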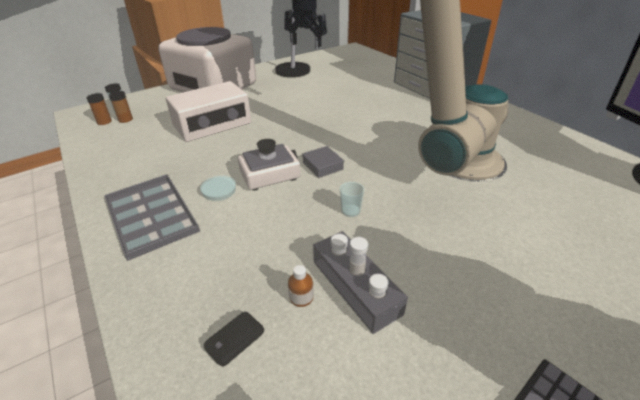

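View pics/top.png

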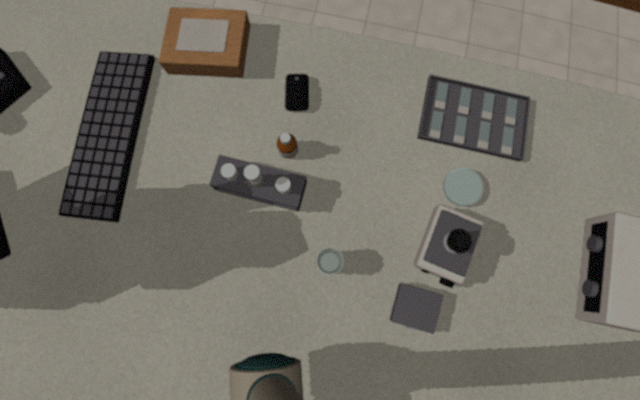

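The rack is in both pictures, with the tall tube in its middle hole at (358,250) in scene and (252,172) in top. The mixer cup is at (266,149) and (459,240). The fixed cameras give their rotation as a quaternion, so I'm fixing the helper.

```bash
sed -i "s/^    c\['K'\]/    r=np.array(c['rotation']); c['rotation']=R.from_quat(r).as_matrix() if r.size==4 else r\n    c['K']/" h.py
python3 - <<'E'
from h import *
np.set_printoptions(precision=4,suppress=True)
Z={'tall_tube_center':.069,'tall_tube_foot':.01,'short_tube_a_center':.048,'cup_floor':.092,'rack':0,'mixer':0,'reagent':0,'dish':0,'slide_box':0,'beaker':0}
cs={n:cam(n) for n in('scene','top')}
for l in Z:
    rs=[]
    for n in cs:
        ks=viewer.pinpoint(n,l)[:3]
        if ks: rs.append(ray(cs[n],ks[0]['centre']))
        for k in ks: print(l,n,round(k['p'],2),np.array(k['centre']),atz(cs[n],k['centre'],Z[l])[:2])
    if len(rs)==2: print('   tri',*tri(rs))
s=bot.read_state();print(s['ee_rot'],s['opening'],s['time'],s['ft_force'])
# rack orientation from top mask
m=viewer.silhouettes('top','rack')[0]['mask'].astype(np.uint8)
b=cv2.boxPoints(cv2.minAreaRect(cv2.findNonZero(m)));print(np.array([atz(cs['top'],p,.058) for p in b]))
E
```

```text
tall_tube_center scene 0.57 [355.2 262. ] [0.5711 0.1837]
tall_tube_center top 0.77 [254.2 181.5] [0.5647 0.1921]
   tri [0.5682 0.1883 0.0708] [np.float64(0.005164744831224824), np.float64(0.005164744831224841)]
tall_tube_foot scene 0.42 [268.8 147. ] [ 0.4654 -0.3853]
tall_tube_foot top 0.83 [259.5 182.6] [0.5773 0.1934]
tall_tube_foot top 0.35 [460.6 188.6] [ 0.6695 -0.274 ]
   tri [0.5934 0.095  0.2863] [np.float64(0.08204217540197084), np.float64(0.0820421754019709)]
short_tube_a_center scene 0.84 [379.6 298.7] [0.5766 0.2644]
short_tube_a_center top 0.68 [232.7 179.6] [0.5625 0.2462]
   tri [0.5659 0.2531 0.0274] [np.float64(0.001070261609999219), np.float64(0.0010702616099993285)]
cup_floor scene 0.68 [265.6 149.5] [ 0.5366 -0.2503]
cup_floor scene 0.64 [319.7 165.3] [ 0.4605 -0.1044]
cup_floor top 0.62 [455.  237.4] [ 0.537  -0.2533]
   tri [ 0.5364 -0.253   0.0909] [np.float64(0.0009399249428668009), np.float64(0.0009399249428666806)]
rack scene 0.94 [355.4 289.5] [0.5751 0.1949]
rack top 0.74 [260.1 188.4] [0.5659 0.1906]
   tri [ 0.5691  0.1912 -0.0086] [np.float64(0.00203
[... 680 characters left out ...]
458086913545)]
slide_box scene 0.82 [320.6 167.6] [ 0.3886 -0.2097]
slide_box scene 0.2 [265.  149.6] [ 0.4756 -0.3937]
slide_box top 0.95 [411.9 303.8] [ 0.3834 -0.2107]
   tri [ 0.3847 -0.2126 -0.0034] [np.float64(0.0017031806364037427), np.float64(0.0017031806364037044)]
beaker scene 0.81 [351.1 211.3] [ 0.435 -0.003]
beaker scene 0.7 [218.2 189.1] [ 0.6756 -0.2818]
beaker top 0.82 [330.9 261.8] [ 0.4349 -0.0117]
   tri [ 0.433  -0.0098 -0.0054] [np.float64(0.0028560189205635053), np.float64(0.002856018920563533)]
[0.978  0.2088 0.     0.0001] 0.08565403911910496 1.25 [-0.2583  0.3716  0.3496]
[[0.528  0.2929 0.058 ]
 [0.6143 0.2961 0.058 ]
 [0.6063 0.0789 0.058 ]
 [0.5218 0.08   0.058 ]]
```

>>> arm_command --pt "0.95 -0.33 -0.3 0 1" --pt "0.95 -0.33 -0.3 0 1" --pt "0.95 -0.33 -0.3 0 1" --pt "0.95 -0.33 -0.3 0 1" --newtons 35

```text
time: 1.8
position: [0.3838, -0.3849, 0.2722]
ee_rot: [0.978, 0.21, 0.001, 0.001]
ft_force: [-0.1, -0.5, 0.7]
opening: 0.0854
```

>>> arm_command --pt "0.96 -0.33 0 -1 1" --pt "0.96 -0.33 0 -1 1" --pt "0.96 -0.33 0 -1 1" --pt "0.96 -0.33 0 -1 1" --pt "0.96 -0.33 0 -1 1" --pt "0.96 -0.33 0 -1 1" --pt "0.96 -0.33 0 -1 1" --pt "0.96 -0.33 0 -1 1"

```text
time: 2.8
position: [0.5296, -0.2484, 0.2706]
ee_rot: [0.743, 0.669, -0.0, 0.0]
ft_force: [-1.1, 0.2, 0.2]
opening: 0.0851
```

```bash
python3 - <<'E'
from h import *
np.set_printoptions(precision=4,suppress=True)
c=cam('wrist'); save(c,'w1.png'); s=bot.read_state(); print(s['time'],s['position'],s['ee_rot'],s['q'],s['ft_force'])
print('cam',c['origin'])
for l,z in(('cup_floor',.092),('mixer',0)):
    for k in viewer.pinpoint('wrist',l)[:2]: print(l,k['p'],k['centre'],atz(c,k['centre'],z))
E
```

```text
2.85 [ 0.5296 -0.2485  0.2706] [ 0.743   0.6693 -0.      0.    ] [-0.5576  0.2647  1.3738 -0.0001  1.503  -0.4533] [ 0.216  -0.3039 -0.0521]
cam [ 0.5382 -0.165   0.4349]
cup_floor 0.97 [321.0, 175.0] [ 0.5307 -0.2541  0.092 ]
mixer 0.66 [321.4, 159.2] [ 0.5317 -0.2545  0.    ]
```

View pics/w1.png

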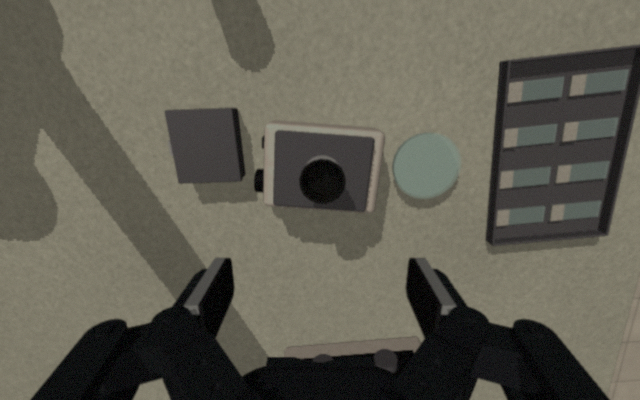

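The wrist view puts the cup at (322,180), close to where the fixed cameras had it. Next is the rack.

>>> arm_command --pt "0.88 0 0 0 1" --pt "0.88 0 0 0 1" --pt "0.88 0 0 0 1"

```text
time: 3.32
position: [0.5477, -0.0714, 0.2707]
ee_rot: [0.743, 0.67, 0.0, 0.0]
ft_force: [1.0, -0.8, -0.3]
opening: 0.0853
```

>>> arm_command --pt "0.88 0 0 -0.07 1" --pt "0.88 0 0 -0.07 1" --pt "0.88 0 0 -0.07 1" --pt "0.88 0 0 -0.07 1" --pt "0.88 0 0 -0.07 1"

```text
time: 3.95
position: [0.5657, 0.1015, 0.2705]
ee_rot: [0.717, 0.697, -0.0, 0.0]
ft_force: [0.3, 0.3, -0.6]
opening: 0.0857
```

```bash
python3 - <<'E'
from h import *
np.set_printoptions(precision=4,suppress=True)
c=cam('wrist'); save(c,'w2.png'); s=bot.read_state(); print(s['time'],s['position'],s['ee_rot'],s['ft_force'])
print('cam',c['origin'])
for l,z in(('tall_tube_center',.069),('tall_tube_foot',.01),('short_tube_a_center',.048),('rack',0),('reagent',0)):
    for k in viewer.pinpoint('wrist',l)[:2]: print(l,k['p'],k['centre'],atz(c,k['centre'],z))
for l in('tall_tube_center','short_tube_a_center'):
    for k in viewer.silhouettes('wrist',l)[:2]:
        p=cv2.findNonZero(k['mask'].astype(np.uint8)); print(l,k['p'],k['centre'],cv2.boundingRect(p))
E
```

```text
4.0 [0.5657 0.1009 0.2706] [ 0.7178  0.6963 -0.0003  0.0003] [-0.2785 -0.3437  0.0389]
cam [0.568  0.1854 0.4347]
tall_tube_center 0.56 [397.0, 119.0] [0.6576 0.1546 0.069 ]
short_tube_a_center 0.86 [325.9, 29.7] [0.5771 0.2529 0.048 ]
rack 0.96 [321.9, 89.2] [0.5713 0.1906 0.    ]
reagent 0.81 [397.2, 118.4] [0.6747 0.1496 0.    ]
tall_tube_center 0.72 [324.1, 86.8] (307, 69, 35, 37)
short_tube_a_center 0.63 [322.6, 21.7] (308, 4, 33, 42)
```

View pics/w2.png

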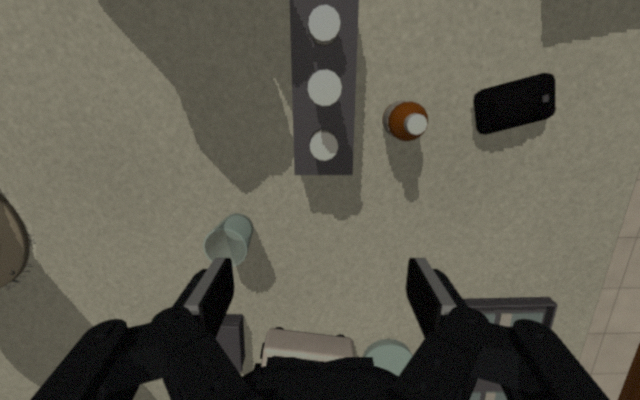

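The three caps lie in a row at (324,22), (325,87) and (323,146). The middle one is the tall tube, and the rack is nearly parallel to the tool x axis.

```bash
python3 - <<'E'
from h import *
np.set_printoptions(precision=4,suppress=True)
c=cam('wrist'); s=bot.read_state()
for p,z in(((324.5,87),.128),((324,22),.086),((323,146),.086)): print(atz(c,p,z))
t=cam('top'); print('top cap',atz(t,(252,172),.128)); print('top cup rim',atz(t,(459.5,240),.108))
t=cam('scene'); print('scene cap',atz(t,(359,244),.128))
W=R.from_quat(s['ee_rot']).as_matrix(); print(W)
for X in((.568,.191,.0),): print((W.T@(np.array(X)-s['position'])))
E
```

```text
[0.5732 0.1906 0.128 ]
[0.5749 0.2529 0.086 ]
[0.5707 0.1281 0.086 ]
top cap [0.5708 0.1876 0.128 ]
top cup rim [ 0.5308 -0.2583  0.108 ]
scene cap [0.5739 0.194  0.128 ]
[[ 0.0306  0.9995  0.0001]
 [ 0.9995 -0.0306 -0.0001]
 [-0.0001  0.0001 -1.    ]]
[ 0.0899 -0.0006  0.2706]
```

>>> arm_command --pt "0.449 0.018 0 0 1" --pt "0.449 0.018 0 0 1" --pt "0.449 0.018 0 0 1" --pt "0.449 0.018 0.2 0 1" --pt "0.449 0.018 0.4 0 1" --pt "0.449 0.018 0.55 0 1" --pt "0.449 0.018 0.65 0 1" --pt "0.449 0.018 0.75 0 1" --pt "0.449 0.018 0.84 0 1" --pt "0.449 0.018 0.92 0 1" --pt "0.449 0.018 0.978 0 1" --pt "0.449 0.018 0.978 0 1" --pt "0.449 0.018 0.978 0 1"

```text
time: 6.12
position: [0.5726, 0.1914, 0.0755]
ee_rot: [0.717, 0.697, 0.0, 0.0]
ft_force: [0.0, -0.6, -0.5]
opening: 0.0855
```

```bash
python3 - <<'E'
from h import *
c=cam('wrist'); w=c['img']; s=bot.read_state(); print(s['time'],s['position'],s['ft_force'])
t=cam('scene'); a=cv2.resize(t['img'][180:340,280:440],(400,400),interpolation=2)
c['img']=np.hstack([w[:,120:520],a]); save(c,'w3.png')
E
```

```text
6.175 [0.57265927 0.19155412 0.07571822] [ 0.25422632 -0.09553327  0.06016608]
```

View pics/w3.png

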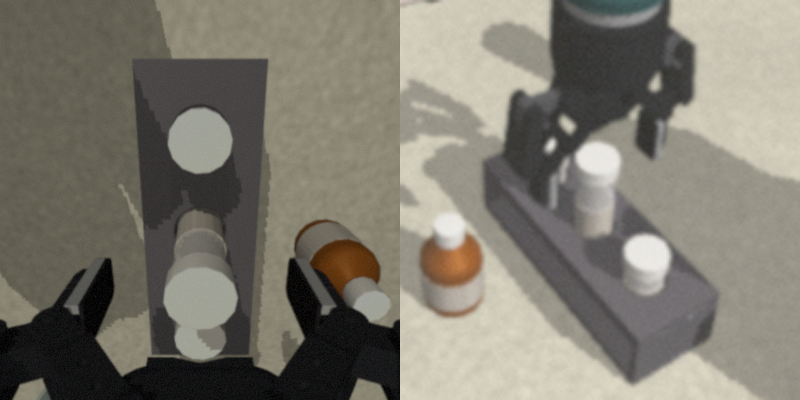

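The cap, at (200,297) in the crop, is midway between the jaws, so I'm closing at 35 N.

>>> arm_command --pt "0 0 0 0 0" --pt "0 0 0 0 -0.3" --pt "0 0 0 0 -0.6" --pt "0 0 0 0 -1" --pt "0 0 0 0 -1" --pt "0 0 0 0 -1" --pt "0 0 0 0 -1" --pt "0 0 0 0 -1" --pt "0 0 0 0 -1" --pt "0 0 0 0 -1" --newtons 35

```text
time: 7.48
position: [0.5721, 0.1915, 0.0752]
ee_rot: [0.717, 0.697, 0.0, 0.0]
ft_force: [-1.2, -0.1, 4.8]
opening: 0.0319
```

>>> arm_command --pt "0 0 -0.05 0 -1" --pt "0 0 -0.1 0 -1" --pt "0 0 -0.2 0 -1" --pt "0 0 -0.3 0 -1" --pt "0 0 -0.45 0 -1" --pt "0 0 -0.6 0 -1" --pt "0 0 -0.75 0 -1" --pt "0 0 -0.9 0 -1" --pt "0 0 -0.9 0 -1" --pt "0 0 -0.9 0 -1"

```text
time: 8.72
position: [0.5714, 0.1913, 0.2541]
ee_rot: [0.717, 0.697, -0.001, -0.0]
ft_force: [-0.1, -0.2, -1.1]
opening: 0.0318
```

```bash
python3 - <<'E'
from h import *
c=cam('wrist'); w=c['img']; s=bot.read_state(); print(s['time'],s['position'],s['ee_rot'],s['ft_force'],s['opening'])
for k in viewer.pinpoint('wrist','tall_tube_foot')[:2]: print(k)
t=cam('scene'); a=cv2.resize(t['img'][120:320,260:460],(400,400),interpolation=2)
for l in('tall_tube_center','tall_tube_foot'):
    for k in viewer.pinpoint('scene',l)[:2]: print(l,k)
c['img']=np.hstack([w[:,120:520],a]); save(c,'w4.png')
E
```

```text
8.775 [0.57114262 0.19127354 0.25355333] [ 7.17452354e-01  6.96606330e-01 -1.14076997e-03 -6.62346586e-04] [-0.37349434 -0.13024558 -0.38756839] 0.031796809008232604
tall_tube_center {'centre': [359.3, 188.7], 'p': 0.58}
tall_tube_center {'centre': [353.3, 287.2], 'p': 0.51}
tall_tube_foot {'centre': [359.1, 217.5], 'p': 0.9}
```

View pics/w4.png

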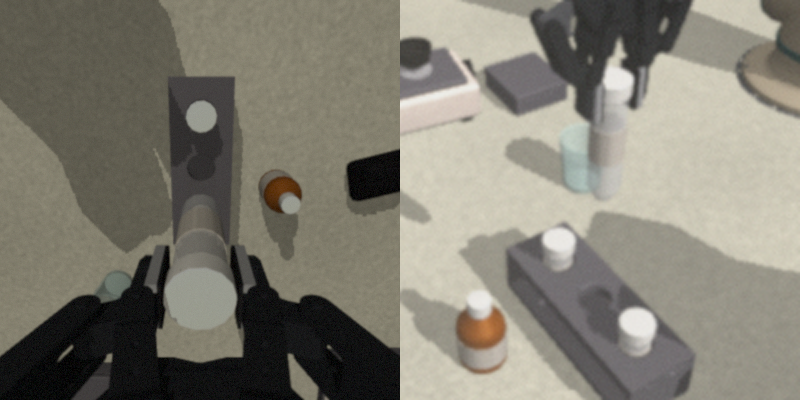

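The tube is held upright and out of the rack, and the short tubes haven't moved. Moving over the cup.

>>> arm_command --pt "-0.1 0 0 0 -1" --pt "-0.25 -0.02 0 0 -1" --pt "-0.45 -0.04 0 0 -1" --pt "-0.65 -0.05 0 0 -1" --pt "-0.8 -0.05 0 0 -1"

```text
time: 9.6
position: [0.5565, 0.0289, 0.255]
ee_rot: [0.718, 0.696, -0.001, 0.0]
ft_force: [0.6, 0.2, -0.8]
opening: 0.0318
```

>>> arm_command --pt "-0.2 0 0 0 -1" --pt "-0.4 -0.02 0 0 -1" --pt "-0.6 -0.04 0 0 -1" --pt "-0.8 -0.05 0 0 -1"

```text
time: 10.1
position: [0.5414, -0.1303, 0.255]
ee_rot: [0.718, 0.696, -0.0, 0.0]
ft_force: [-0.6, -0.4, -0.6]
opening: 0.0318
```

>>> arm_command --pt "-0.2 -0.01 0 0 -1" --pt "-0.35 -0.02 0 0 -1" --pt "-0.5 -0.03 0 0 -1" --pt "-0.6 -0.03 0 0 -1" --pt "-0.634 -0.03 0 0 -1" --pt "-0.634 -0.03 0 0 -1" --pt "-0.634 -0.03 0 0 -1"

```text
time: 10.98
position: [0.5329, -0.2534, 0.2551]
ee_rot: [0.717, 0.697, 0.0, -0.0]
ft_force: [0.2, 1.0, -0.7]
opening: 0.0319
```

```bash
python3 - <<'E'
from h import *
np.set_printoptions(precision=4,suppress=True)
c=cam('wrist'); w=c['img']; s=bot.read_state(); print(s['time'],s['position'],s['ee_rot'],s['ft_force'],s['opening'])
t=cam('scene'); p=cam('top')
for l,z in(('tall_tube_center',.247),('tall_tube_foot',.188),('cup_floor',.092)):
    for n,cc in(('wrist',c),('scene',t),('top',p)):
        for k in viewer.pinpoint(n,l)[:1]: print(l,n,round(k['p'],2),k['centre'],atz(cc,k['centre'],z))
a=cv2.resize(t['img'][60:220,190:350],(400,400),interpolation=2)
c['img']=np.hstack([w[:,120:520],a]); save(c,'w5.png')
E
```

```text
11.025 [ 0.5329 -0.2534  0.2551] [ 0.717   0.697   0.0002 -0.0001] [-0.0922  0.3829 -1.1375] 0.0319102136077635
tall_tube_center wrist 0.86 [316.1, 235.7] [ 0.5308 -0.2536  0.247 ]
tall_tube_center scene 0.76 [255.0, 92.1] [ 0.5392 -0.268   0.247 ]
tall_tube_center top 0.76 [486.7, 233.2] [ 0.5279 -0.2568  0.247 ]
tall_tube_foot wrist 0.84 [319.8, 206.9] [ 0.5331 -0.2565  0.188 ]
tall_tube_foot scene 0.76 [261.1, 114.4] [ 0.5325 -0.2621  0.188 ]
tall_tube_foot top 0.72 [475.1, 234.0] [ 0.5341 -0.259   0.188 ]
cup_floor wrist 0.88 [317.4, 176.3] [ 0.5305 -0.2562  0.092 ]
cup_floor scene 0.55 [269.2, 145.5] [ 0.519  -0.2635  0.092 ]
cup_floor top 0.59 [454.8, 239.0] [ 0.5336 -0.2534  0.092 ]
```

View pics/w5.png

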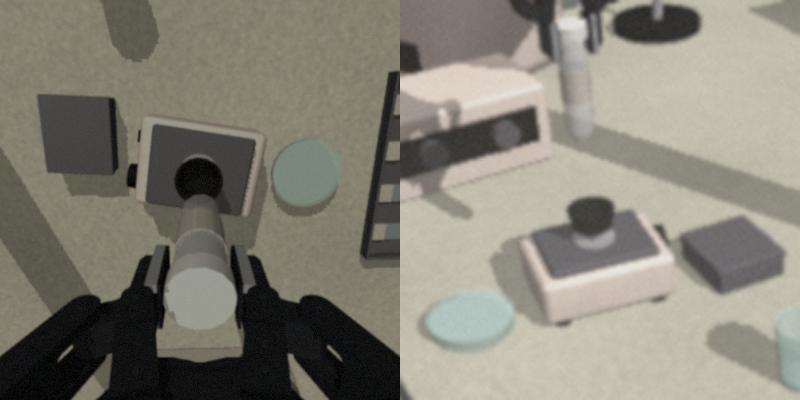

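The wrist view shows the foot about 2 mm from the cup axis, well inside the margin. Descending to just above the floor.

>>> arm_command --pt "-0.0 -0.008 0.08 0 -1" --pt "0 -0.008 0.18 0 -1" --pt "0 -0.008 0.27 0 -1" --pt "0 -0.008 0.33 0 -1" --pt "0 -0.008 0.38 0 -1" --pt "0 -0.008 0.42 0 -1" --pt "0 -0.008 0.45 0 -1" --pt "0 -0.008 0.465 0 -1" --pt "0 -0.008 0.465 0 -1" --pt "0 -0.008 0.465 0 -1"

```text
time: 12.82
position: [0.5315, -0.2545, 0.1624]
ee_rot: [0.717, 0.697, 0.0, 0.0]
ft_force: [0.3, 0.2, -0.6]
opening: 0.0321
```

>>> arm_command --pt "0 0 0.005 0 -1" --pt "0 0 0.01 0 -1" --pt "0 0 0.01 0 -1" --pt "0 0 0.01 0 -1"

```text
time: 13.32
position: [0.5312, -0.2543, 0.16]
ee_rot: [0.717, 0.697, -0.0, 0.0]
ft_force: [0.1, 0.7, -0.3]
opening: 0.0317
```

```bash
python3 - <<'E'
from h import *
np.set_printoptions(precision=4,suppress=True)
t=cam('scene');s=bot.read_state(); print(s['time'],s['position'],s['ft_force'],s['torque'],s['opening'])
f=[(viewer.capture('top'),bot.read_state())[1]['ft_force'] for _ in range(4)]; print(np.array(f))
w=cam('wrist')['img']
t['img']=np.hstack([w[:,120:520],cv2.resize(t['img'][100:200,220:320],(400,400),interpolation=2)]); save(t,'w6.png')
E
```

```text
13.375 [ 0.5313 -0.2544  0.16  ] [ 0.3476 -0.0096 -1.6203] [-0.0343  0.009  -0.0293] 0.03164997070773667
[[ 0.0021  0.1605 -0.3384]
 [ 0.5604 -0.031  -0.2828]
 [-0.0821  0.5428 -0.6679]
 [ 0.6195 -0.3008  0.2913]]
```

View pics/w6.png

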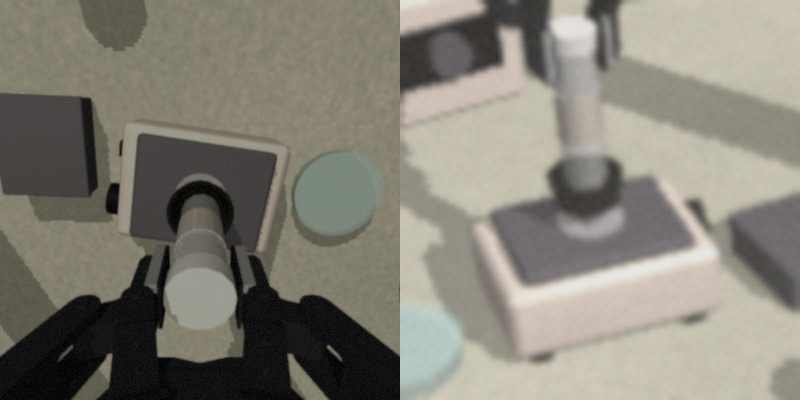

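The foot is inside the cup, well centred and not yet in contact. Stepping down 1 mm at a time.

>>> arm_command --pt "0 0 0.005 0 -1" --pt "0 0 0.005 0 -1" --pt "0 0 0.005 0 -1"

```text
time: 14.0
position: [0.5312, -0.2543, 0.159]
ee_rot: [0.717, 0.697, -0.0, 0.0]
ft_force: [0.0, -0.0, -0.5]
opening: 0.0318
```

>>> arm_command --pt "0 0 0.005 0 -1" --pt "0 0 0.005 0 -1" --pt "0 0 0.005 0 -1"

```text
time: 14.38
position: [0.5312, -0.2543, 0.158]
ee_rot: [0.717, 0.697, -0.0, 0.0]
ft_force: [0.5, 0.2, -1.1]
opening: 0.0318
```

>>> arm_command --pt "0 0 0.005 0 -1" --pt "0 0 0.005 0 -1" --pt "0 0 0.005 0 -1"

```text
time: 14.75
position: [0.5313, -0.2544, 0.1573]
ee_rot: [0.717, 0.697, -0.0, 0.0]
ft_force: [-0.7, 0.3, 0.2]
opening: 0.0321
```

>>> arm_command --pt "0 0 0.005 0 -1" --pt "0 0 0.005 0 -1" --pt "0 0 0.005 0 -1"

```text
time: 15.12
position: [0.5314, -0.2544, 0.1562]
ee_rot: [0.717, 0.697, 0.0, 0.0]
ft_force: [0.2, -0.3, 2.7]
opening: 0.0319
```

>>> arm_command --pt "0 0 0.005 0 -1" --pt "0 0 0.005 0 -1" --pt "0 0 0.005 0 -1"

```text
time: 15.5
position: [0.5314, -0.2544, 0.1552]
ee_rot: [0.717, 0.697, 0.0, 0.0]
ft_force: [-0.4, -0.5, 3.4]
opening: 0.0314
```

Contact came at z ≈ 0.157, so 6 mm of travel is z ≈ 0.151, where the sensor should read about 7.5 N.

>>> arm_command --pt "0 0 0.005 0 -1" --pt "0 0 0.01 0 -1" --pt "0 0 0.01 0 -1" --pt "0 0 0.01 0 -1"

```text
time: 16.0
position: [0.5314, -0.2545, 0.1533]
ee_rot: [0.717, 0.697, 0.0, 0.0]
ft_force: [-1.6, 0.5, 4.8]
opening: 0.0321
```

>>> arm_command --pt "0 0 0.005 0 -1" --pt "0 0 0.01 0 -1" --pt "0 0 0.01 0 -1" --pt "0 0 0.01 0 -1"

```text
time: 16.5
position: [0.5314, -0.2546, 0.1517]
ee_rot: [0.717, 0.697, 0.0, 0.001]
ft_force: [-0.3, -0.1, 7.3]
opening: 0.0314
```

```bash
python3 - <<'E'
from h import *
np.set_printoptions(precision=4,suppress=True)
t=cam('scene')
f=[];z=[]
for _ in range(8):
    viewer.capture('wrist'); s=bot.read_state(); f.append(s['ft_force']); z.append(s['position'][2])
print(s['time'],np.mean(f,0),np.std(f,0),np.mean(z),s['opening'],s['position'])
w=cam('wrist')['img']
t['img']=np.hstack([w[:,120:520],cv2.resize(t['img'][100:200,220:320],(400,400),interpolation=2)]); save(t,'w7.png')
E
```

```text
16.95 [-0.5551  0.2617  6.606 ] [0.4438 0.4056 0.2838] 0.151694266378316 0.03183111340875436 [ 0.5315 -0.2546  0.1517]
```

View pics/w7.png

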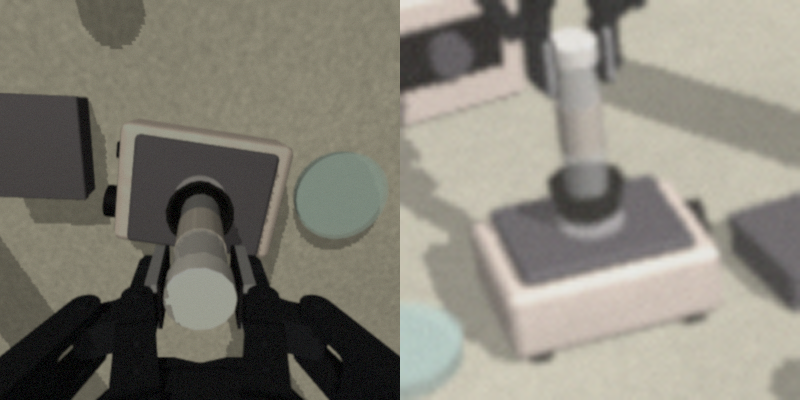

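The load is 7.2 N net and the travel 5.3–5.5 mm. I'm adding 0.6 mm and then holding.

>>> arm_command --pt "0 0 0.003 0 -1" --pt "0 0 0.003 0 -1" --pt "0 0 0.003 0 -1" --pt "0 0 0.003 0 -1" --pt "0 0 0.003 0 -1" --pt "0 0 0.003 0 -1" --pt "0 0 0.003 0 -1" --pt "0 0 0.003 0 -1" --pt "0 0 0.003 0 -1" --pt "0 0 0.003 0 -1" --pt "0 0 0.003 0 -1" --pt "0 0 0.003 0 -1" --pt "0 0 0.003 0 -1" --pt "0 0 0.003 0 -1" --pt "0 0 0.003 0 -1" --pt "0 0 0.003 0 -1" --pt "0 0 0.003 0 -1" --pt "0 0 0.003 0 -1" --pt "0 0 0.003 0 -1" --pt "0 0 0.003 0 -1"

```text
time: 19.5
position: [0.5315, -0.2546, 0.1512]
ee_rot: [0.717, 0.697, 0.0, 0.001]
ft_force: [-1.6, 0.0, 8.0]
opening: 0.032
```

>>> arm_command --pt "0 0 0 0 -1" --pt "0 0 0 0 -1" --pt "0 0 0 0 -1" --pt "0 0 0 0 -1" --pt "0 0 0 0 -1" --pt "0 0 0 0 -1" --pt "0 0 0 0 -1" --pt "0 0 0 0 -1" --pt "0 0 0 0 -1" --pt "0 0 0 0 -1" --pt "0 0 0 0 -1" --pt "0 0 0 0 -1" --pt "0 0 0 0 -1" --pt "0 0 0 0 -1" --pt "0 0 0 0 -1" --pt "0 0 0 0 -1" --pt "0 0 0 0 -1" --pt "0 0 0 0 -1" --pt "0 0 0 0 -1" --pt "0 0 0 0 -1"

```text
time: 22.0
position: [0.5315, -0.2546, 0.1512]
ee_rot: [0.717, 0.697, 0.0, 0.001]
ft_force: [-1.2, 0.6, 7.0]
opening: 0.0317
```

```bash
python3 - <<'E'
from h import *
np.set_printoptions(precision=4,suppress=True)
f=[];z=[]
for _ in range(8):
    viewer.capture('wrist'); s=bot.read_state(); f.append(s['ft_force']); z.append(s['position'][2])
print(s['time'],np.mean(f,0),np.std(f,0),np.mean(z),s['opening'])
E
```

```text
22.4 [-0.8491  0.0091  7.3352] [0.4718 0.3123 0.4728] 0.1512081650186853 0.031424502536258
```

Net load is about 7.9 N, matching 6 mm on the spring, and it stayed steady for over 5 s. Handing in.

```bash
python3 -c "
from rig import bot
print(bot.close_job())"
```

```text
the job is handed in; nothing more can be done
None
```

The tall tube is standing upright in the mixer's rubber cup with the cup pressed about halfway down. I handed the job in at about 22.4 s with the gripper still holding and pressing.

- **Grip:** I took the tube from the middle hole of the rack with a 35 N grip. The opening stayed steady at about 32 mm. That is a little more than the 29 mm body; I took it as sensor offset or pad tilt. The tube did not slip.
- **Press:** The foot touched the cup floor with the TCP (the fingertip point) at z ≈ 0.157 m, and I finished at 0.1512 m, which is about 6 mm of travel. Net force was about 7.9 N (7.3 N read, plus about 0.6 N for the tube's weight). The spring should give about 8 N at 6 mm, so the two checks agree.
- **Hold:** The tube was held at that depth for more than 5 s, with the height unchanged to 0.1 mm.
- **Surroundings:** The short tubes looked untouched just after the lift. In the last view, the mixer and the parts of the dish and slide box in frame had not shifted. The bottle and beaker were not re-measured at the end, but the arm's path stayed clear of them.
- **Disagreements:** The cameras put the cup up to about 5 mm apart, and some network points, mainly from the scene camera, were further off. I aimed by the wrist view, which showed the foot well inside the cup.

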